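# Open the locked centrifuge with its release pin

## Robot

A 6-joint arm with a two-finger parallel gripper is mounted at the origin on the work surface. World frame = base frame: x ahead of the robot, y to its left, z up, the work surface at z = 0. Lengths are in m, angles in rad, forces in N, time in s.
With the tool pointing down it reaches from about 0.15 to 0.775 m from the base axis. Payload 6.1 kg.
Tool frame: the origin (TCP) lies on the mounting face of the last link; the fingertips stand 173 mm ahead of it and the grasp point (between the pads) lies 155 mm ahead of it; z points along the fingers, y is the direction in which the jaws open and shut (so a half turn about z gives the same grasp; the last joint's range is limited). The gripper opens to 85 mm and grips with 20 to 120 N. Pads are 22 mm wide; open, the fingers measure 114 mm over their backs; the gripper's body (76 mm by 85 mm) begins 54 mm behind the grasp point. The pads swing forward as they close: fully open they stand 13 mm farther back than shut.
Start: joints at [1.184, 0.126, -0.04, 1.405, 0, 1.571], TCP at [0.198, 0.486, 0.405] pointing down, gripper open.
Joint ranges: [-2.72, 2.72], [-0.95, 1.95], [-1.27, 1.35], [-1.78, 2.02], [-1.46, 1.47], [-3.14, 3.14]. Speed limits (rad/s): [2.39, 2.39, 3.01, 3.14, 3.14, 3.14].

## Interface

Orientations are given as a 3x3 rotation matrix whose columns are the frame's x, y, z axes.
In Python, from bench import bot gives the robot as it stands.
- The arm moves only by the tool arm_command, never from a script. Its argument "increments" is text: rows parted by semicolons, each of 4 numbers parted by spaces: the shift along the tool's x, y, z in units of 60 mm (1.0 is 60 mm), then the turn about the tool's z in units of 6 degrees (1.0 is 6 degrees). In form: x y z yaw; .... A call has 1 to 20 rows; each row is the pose to reach, as a shift and turn from the pose commanded when the call began, along the tool's axes at that moment; what a row does not reach only later rows make up. A row lasts 1/8 s, in which the tool goes at most 62.5 mm and 10.7 degrees, less where a joint would pass 70% of its speed; a pose out of reach is approached as far as the arm can. A call with a gripper value outside its range is refused whole. "jaw" is the closure, from 0 (fully open) to 1 (shut), set as the call begins (left out, the last holds). The fingers move at their own pace and stop on an object; the grip force is fixed at half the most. Time passes only in rows, so rows that repeat a pose let the fingers close. It gives the time, the measured TCP pose, the force and the opening at its end, in the units of the state.
- bot.read_state(): the state, without advancing time (a new reading comes with each control period).
- bot.capture(name): name is "scene" or "top" or "wrist"; returns the picture (384x512x3 uint8, blue, green, red); there is no depth.
- bot.camera_model(name): a dict with "vfov" (degrees; the focal length in pixels is half the picture's height over the tangent of half this angle, whatever the lens; pixels are square), "cx", "cy" (the principal point, pixels), "world_from_camera" (4x4, takes a point from camera to world coordinates). Camera axes: x right, y down, z forward; pixel columns grow to the right and rows downward; lengths in m; the calibration is good to about 2 mm. A picture is of the moment at which its call begins: read the wrist's pose just before it. camera_model takes no time and is no camera call; for the wrist camera it gives the pose at the moment of the call.
- bot.hand_in(): hands the job in, once; it reports no verdict.
Trained networks look in the newest picture that a camera, given by its name, has taken for a name from the list of things; names that differ only in an ending like _2 or _b are one class to them, and where a whole thing is asked for, a point or a joint stands for the part that bears it (a point fixed in the world has none). Each returns a list of dicts, best first, with "p" (0 to 1); they miss things now and then, are a little off and sometimes report something else, mostly with a low value. They report only what shows in the picture. A call takes as long as a camera call. They do not tell look-alikes from the thing itself.
- bot.trace(query, camera): "pixels" (384x512 bool, what is visible of it) and "rect" ([left, top, width, height] in pixels, round what is visible of it).
The state is a dict: "t": time; "joints": joint angles; "joint_velocities": joint speeds; "joint_torque": joint torques, N m; "eef_pos": TCP position; "orientation": TCP orientation; "ft_force": force on the tool from outside, world axes, zero at the start; "moment": the same for the moment, N m; "gripper_width": finger opening in m.
Only numpy, scipy, OpenCV 4.12 (cv2) and the standard library are available. Lean on these libraries where they do the work, as an engineer would, in place of code of your own. Each camera call takes 0.05 s, during which the arm holds its last target.

## Task

The power is off and the small centrifuge is locked shut: take the release pin out of the tube rack, push it down through the slot in the centrifuge's front deck until the hidden latch lets go and the lid springs ajar. Hang the pin back in an empty cell of the rack as it hung before, swing the lid fully open and leave it there, without knocking any tube, cup, canister or bottle over or out of its place.

Things in the scene. Friction and masses are not known exactly. Their poses are not given: they have to be found in the camera images.
- centrifuge: small white bench centrifuge, fixed, 270 mm deep (x), 210 wide (y), 150 high with the lid shut. Origin under its centre on the table; x points from its front (robot side) to its hinged back, z up. Its flat front deck, 83 mm deep, lies 125 mm above the table: dark dead display on the +y side, three flush keys on the -y side, the release slot on the centre line between them.
- slot (a point): centre of the release slot's mouth, at deck height (125 mm above the table): a bezelled opening straight down through the 6 mm deck, 11 mm along the centrifuge's x, 18 mm along its y, its centre 23 mm behind the deck's front edge and 29 mm in front of the lid's lip. The hidden latch tab, 24 mm wide, lies below it, its top 28 mm below the deck. Axes as the centrifuge's.
- latch (a joint): angle of the hidden sprung latch (rad): 0 latched, stop at 0.24. Pushing its tab down through the slot turns it about 0.1 rad per 7 mm. At 0.12 to 0.14 rad (pin tip about 38 mm below the deck) it lets go of the lid; at the stop the tip is about 44 mm below the deck. The push takes 2 to 3 N until it lets go and about 5 N near the stop; it springs back.
- lid (a joint): angle of the centrifuge's lid (rad): 0 shut (it rattles up to 0.02 while latched), 1.31 fully open at its stop. Once the latch lets go, a spring plunger lifts it ajar by itself to about 0.18. From there it is counterbalanced and stays where it is left; moving it takes 1 to 3 N at the lip.
- lip (a point): point in the lid's front grip lip, a tongue 48 mm wide (y), 12 mm thick, standing 31 mm forward of the lid, which is 190 mm wide and 24 thick. The point lies 20 mm forward of the lid, 11 mm behind the lip's front edge, at mid width and thickness; it moves with the lid (x towards the hinge, z out of the lid's top). Shut, it is 138 mm above the table, the lip 7 mm clear of the deck.
- lid_hinge (a point): middle of the lid's hinge line, at the back of the centrifuge, 137 mm above the table; the line runs along the centrifuge's y. The lid turns about it: the lip point, 190 mm from it, goes up and back. Axes as the centrifuge's.
- pin: release pin, 45 g, 126 mm long: a round-ended steel shank, 6 mm across and 60 mm long, a black flange 26 mm across and 4 mm thick, and a round black grip 14 mm across, 62 mm long. It hangs upright in a cell of the rack by its flange. Origin at the shank's tip, z along it towards the grip: flange underside at 60 mm, grip from 64 to 126 mm.
- rack: blue tube rack, fixed, 204 mm long (x), 84 wide (y), 65 high, with 4 by 10 square cells open at the top, each 16 mm wide inside: centres at x = -90, -70 .. 90 mm and y = -30, -10, 10, 30 mm. Origin under its centre on the table, z up. The pin hangs with its flange on the rack's top, its tip 5 mm above the table.
- tube1: a stoppered sample tube, 13 mm across and 82 mm tall with its 16 mm yellow stopper, standing in a cell of the rack with its top 88 mm above the table; origin at the centre of its foot, z up. Leave it where it is.
- tube2: a stoppered sample tube, 13 mm across and 82 mm tall with its 16 mm yellow stopper, standing in a cell of the rack with its top 88 mm above the table; origin at the centre of its foot, z up. Leave it where it is.
- tube3: a stoppered sample tube, 13 mm across and 82 mm tall with its 16 mm yellow stopper, standing in a cell of the rack with its top 88 mm above the table; origin at the centre of its foot, z up. Leave it where it is.
- tube4: a stoppered sample tube, 13 mm across and 82 mm tall with its 16 mm yellow stopper, standing in a cell of the rack with its top 88 mm above the table; origin at the centre of its foot, z up. Leave it where it is.
- tube5: a stoppered sample tube, 13 mm across and 82 mm tall with its 16 mm yellow stopper, standing in a cell of the rack with its top 88 mm above the table; origin at the centre of its foot, z up. Leave it where it is.
- tube6: a stoppered sample tube, 13 mm across and 82 mm tall with its 16 mm yellow stopper, standing in a cell of the rack with its top 88 mm above the table; origin at the centre of its foot, z up. Leave it where it is.
- tube7: a stoppered sample tube, 13 mm across and 82 mm tall with its 16 mm yellow stopper, standing in a cell of the rack with its top 88 mm above the table; origin at the centre of its foot, z up. Leave it where it is.
- canister: white open canister of test strips, 60 mm across, 88 mm tall, near the front end of the rack; origin at the centre of its foot. Leave it alone.
- cup1: closed specimen cup, 68 mm across the lid, 71 mm tall, behind the rack; origin at the centre of its foot. Leave it alone.
- cup2: closed specimen cup like the other, standing apart at the right of the robot; origin at the centre of its foot. Leave it alone.
- wash: capped round bottle, 60 mm across, 150 mm tall, standing apart at the left; origin at the centre of its foot. Leave it alone.
Things that resemble listed ones, but are neither listed nor needed, are in the scene too. There is more than one size of the pin; the one meant has the size given above.

How it is judged:
By the outcome, as a careful person would: the job done as asked, in the order asked, and still so for the second after the job is handed in, with the robot touching nothing.
It also fails if it takes over 72 s, if anything falls off the work surface, if the arm or the gripper's body presses on something with over 40 N, if the wrist force passes 120 N, or if a joint passes its speed limit or range.

## Working session

There is one attempt and no reset: what is moved stays moved. The work goes in short steps, Python scripts to look and compute and a tool call to move; the robot and the scene stay as the last step left them, time stands still between calls to the robot, and variables do not carry over. Pictures are saved under pics/ and viewed, and the job is handed in when it is done.

Besides the shell and the picture viewer there is one more tool, called after "Request:" by a JSON object that holds its "fn" and its "kwargs". arm_command: Moves the arm, as the interface text tells. Its arguments: {"type":"object","properties":{"increments":{"type":"string"},"jaw":{"type":"number"}},"required":["increments"]}

```bash
ls; mkdir -p pics
python3 - <<'E'
from bench import bot
import cv2,numpy as np
s=bot.read_state(); print(s['t'],s['eef_pos'],s['orientation'],s['gripper_width'])
for c in ['scene','top','wrist']:
    im=bot.capture(c); cv2.imwrite(f'pics/{c}0.png',im)
    m=bot.camera_model(c); print(c,m['vfov'],m['cx'],m['cy'],np.round(m['world_from_camera'],3).tolist())
E
```

```text
pics
0.0 [0.19800453 0.48609641 0.40392445] [[-9.26112457e-01  3.77247047e-01 -6.17881450e-04]
 [ 3.77247553e-01  9.26111280e-01 -1.47680028e-03]
 [ 1.51084358e-05 -1.60077740e-03 -9.99998719e-01]] 0.08542770445141491
scene 48.14742677104293 257.2029663109822 191.21979949245386 [[-0.267, 0.666, -0.697, 1.377], [0.964, 0.179, -0.198, 0.268], [-0.007, -0.724, -0.69, 0.958], [0.0, 0.0, 0.0, 1.0]]
top 49.7872945899863 256.4785662603047 190.34027453146211 [[-0.028, -0.998, 0.06, 0.44], [-0.999, 0.029, 0.015, 0.028], [-0.017, -0.059, -0.998, 1.241], [0.0, 0.0, 0.0, 1.0]]
wrist 60.31657272774111 252.24616322280792 188.21311263102845 [[0.377, 0.887, 0.268, 0.13], [0.926, -0.361, -0.109, 0.513], [-0.0, 0.289, -0.957, 0.374], [0.0, 0.0, 0.0, 1.0]]
```

View pics/scene0.png

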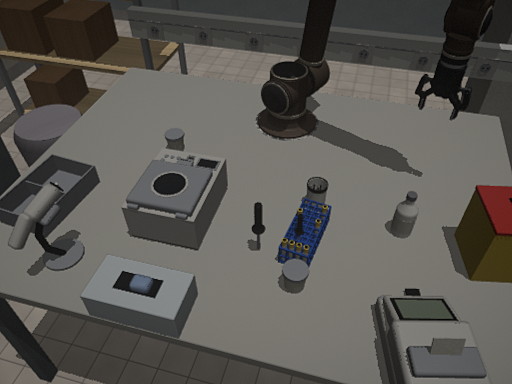

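View pics/top0.png

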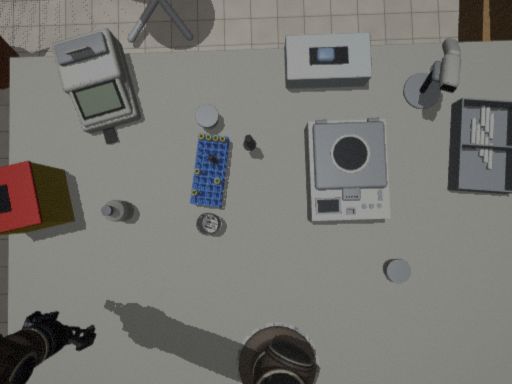

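View pics/wrist0.png

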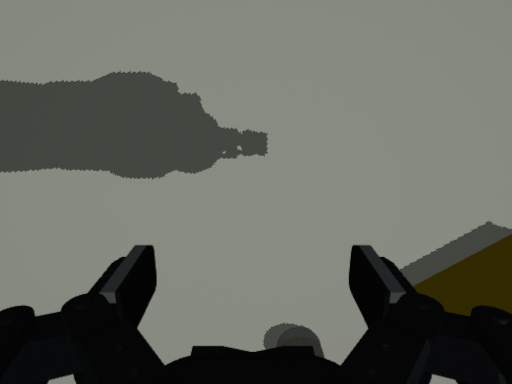

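```bash
cat > h.py <<'E'
from bench import bot
import cv2,numpy as np
def ray(m,u,v):
    f=192/np.tan(np.radians(m['vfov']/2)); T=np.array(m['world_from_camera'])
    d=T[:3,:3]@np.array([(u-m['cx'])/f,(v-m['cy'])/f,1]); return T[:3,3],d
def onz(m,u,v,z):
    o,d=ray(m,u,v); return o+d*(z-o[2])/d[2]
def proj(m,P):
    f=192/np.tan(np.radians(m['vfov']/2)); T=np.linalg.inv(np.array(m['world_from_camera']))
    P=np.atleast_2d(P); c=P@T[:3,:3].T+T[:3,3]
    return np.c_[c[:,0]/c[:,2]*f+m['cx'],c[:,1]/c[:,2]*f+m['cy']]
E
python3 - <<'E'
from h import *
for c in ['top','scene']:
    m=bot.camera_model(c)
    bot.capture(c)
    for q in ['pin','rack','centrifuge','tube1','cup1','canister','wash','lid','lip']:
        r=bot.trace(q,c)
        for o in r[:9]:
            ys,xs=np.nonzero(o['pixels'])
            print(c,q,round(o['p'],2),o['rect'],len(xs),np.round([xs.mean(),ys.mean()],1) if len(xs) else '')
im=cv2.imread('pics/top0.png')
cv2.imwrite('pics/topz1.png',cv2.resize(im[90:250,170:290],None,fx=5,fy=3.75*1.0 if 0 else 5,interpolation=cv2.INTER_CUBIC)[:600,:600] if 0 else cv2.resize(im[120:240,180:300],(600,600),interpolation=cv2.INTER_CUBIC))
cv2.imwrite('pics/topz2.png',cv2.resize(im[110:230,295:400],(525,600),interpolation=cv2.INTER_CUBIC))
im=cv2.imread('pics/scene0.png')
cv2.imwrite('pics/scz1.png',cv2.resize(im[170:300,240:370],(600,600),interpolation=cv2.INTER_CUBIC))
print(bot.read_state()['t'])
E
```

```text
top pin 0.63 [245.7, 134.5, 9.4, 14.9] 159 [249.  142.8]
top pin 0.36 [188.6, 137.6, 39.6, 68.8] 2011 [210.  172.1]
top rack 0.92 [188.1, 134.4, 41.3, 73.1] 1938 [209.6 172.7]
top centrifuge 0.81 [302.6, 116.6, 88.8, 104.3] 8280 [346.4 169.7]
top tube1 0.69 [207.3, 152.7, 9.9, 10.5] 70 [212.6 158.9]
top cup1 0.96 [197.0, 104.6, 21.6, 21.9] 471 [207.  116.1]
top cup1 0.78 [381.4, 258.4, 30.0, 28.1] 541 [396.7 270.1]
top cup1 0.37 [302.8, 119.6, 86.8, 99.3] 8146 [346.6 169.9]
top canister 0.91 [195.6, 210.1, 26.3, 27.0] 451 [208.  223.3]
top wash 0.88 [101.9, 198.5, 33.2, 23.0] 548 [117.7 210.6]
top lid 0.9 [313.2, 122.1, 72.2, 77.5] 4969 [349.1 156.9]
top lid 0.15 [189.0, 136.1, 41.2, 71.0] 1818 [209.5 173. ]
top lip 0.93 [311.5, 120.1, 72.1, 81.2] 4868 [349.3 156.9]
scene pin 0.8 [250.7, 201.4, 17.2, 46.4] 360 [258.1 222. ]
scene pin 0.6 [294.8, 213.4, 12.1, 24.6] 112 [299.  226.1]
scene rack 0.77 [279.1, 199.0, 52.0, 67.7] 1717 [305.9 232.2]
scene centrifuge 0.67 [121.6, 147.6, 106.9, 105.0] 7528 [176.4 197.9]
scene tube1 0.57 [283.9, 237.4, 5.8, 27.9] 90 [284.  246.9]
scene tube1 0.57 [291.8, 242.7, 1.3, 14.1] 30 [291.2 247.3]
scene tube1 0.52 [317.8, 224.2, 1.3, 2.7] 31 [318.  223.8]
scene tube1 0.46 [307.4, 177.6, 18.9, 25.5] 454 [317.  189.2]
scene cup1 0.62 [281.2, 256.5, 29.1, 37.2] 733 [295.2 274.7]
scene cup1 0.55 [163.7, 131.6, 24.2, 21.0] 370 [175.2 138.5]
scene cup1 0.46 [317.2, 220.5, 2.4, 6.7] 47 [318.1 223.3]
scene canister 0.66 [308.5, 176.3, 17.5, 26.0] 458 [317.  189.5]
scene canister 0.37 [390.9, 190.4, 29.7, 48.5] 935 [405.  216.8]
scene wash 0.82 [390.9, 192.2, 26.2, 47.5] 895 [404.8 216.5]
scene lid 0.93 [127.9, 158.9, 81.6, 57.1] 3265 [170.6 186.8]
scene lip 0.76 [127.1, 159.5, 88.4, 55.8] 3417 [170.6 186.6]
scene lip 0.66 [307.2, 178.8, 19.5, 25.6] 506 [316.8 190. ]
1.15
```

View pics/topz1.png

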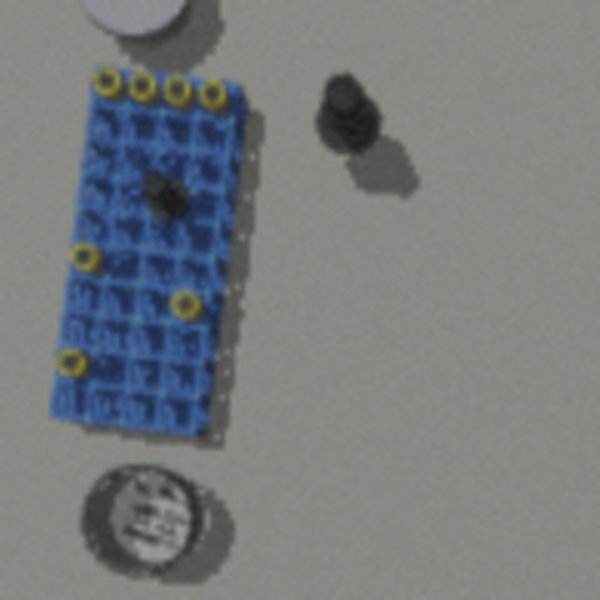

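View pics/topz2.png

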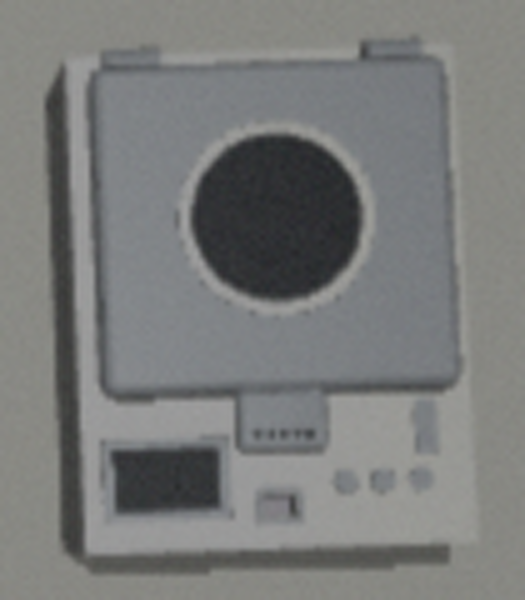

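View pics/scz1.png

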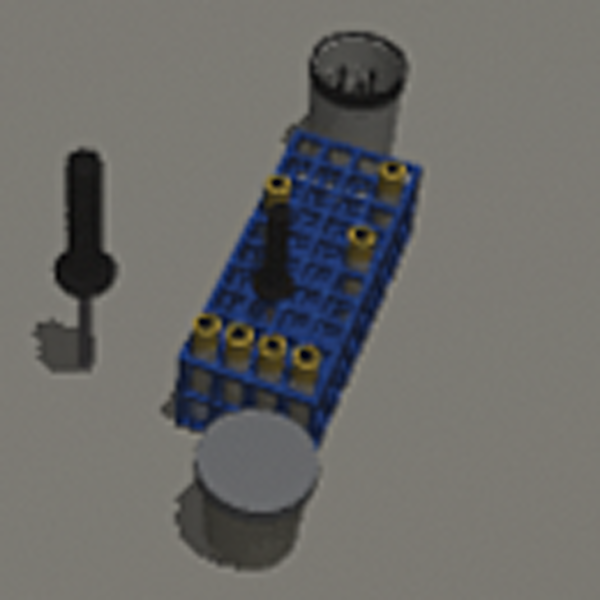

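Run:
```python
from h import *
from scipy.optimize import least_squares
M={c:bot.camera_model(c) for c in ['top','scene']}
C={}
for c in M:
    im=cv2.imread(f'pics/{c}0.png').astype(int); b,g,r=im[...,0],im[...,1],im[...,2]
    mk=((r>b+50)&(g>b+30)&(abs(r-g)<70)).astype(np.uint8); 
    x0,x1,y0,y1=(180,240,125,215) if c=='top' else (275,335,195,260)
    w=np.zeros_like(mk); w[y0:y1,x0:x1]=mk[y0:y1,x0:x1]
    n,l,st,ce=cv2.connectedComponentsWithStats(w,connectivity=8)
    C[c]=[ce[i] for i in range(1,n) if st[i,4]>3]
    for i in range(1,n):
        print(c,ce[i].round(1),st[i,4],onz(M[c],*ce[i],0.083).round(4))
```

```text
top [201.9 136.2] 8 [0.6672 0.1951 0.083 ]
top [208.6 138. ] 7 [0.6616 0.1762 0.083 ]
top [217. 138.] 3 [0.6608 0.1524 0.083 ]
top [222.5 136. ] 2 [0.6661 0.1367 0.083 ]
top [223.8 139.2] 4 [0.6567 0.1333 0.083 ]
top [215. 140.] 1 [0.6553 0.1582 0.083 ]
top [221. 140.] 1 [0.6548 0.1412 0.083 ]
top [194. 170.] 1 [0.5718 0.2193 0.083 ]
top [197.5 172.5] 2 [0.5645 0.2096 0.083 ]
top [218.7 181. ] 3 [0.5387 0.1504 0.083 ]
top [195.6 192.6] 5 [0.5079 0.216  0.083 ]
scene [324.5 207. ] 12 [0.5058 0.2192 0.083 ]
scene [299.8 209.8] 12 [0.5348 0.1535 0.083 ]
scene [318.2 221.5] 11 [0.5657 0.2112 0.083 ]
scene [319. 225.] 1 [0.5777 0.2155 0.083 ]
scene [284.3 240.4] 15 [0.6554 0.1363 0.083 ]
scene [291.5 242.6] 17 [0.658  0.1562 0.083 ]
scene [298.7 244.9] 18 [0.6604 0.1759 0.083 ]
scene [306.2 247.4] 14 [0.6636 0.1965 0.083 ]
```

Run:
```python
from h import *
from scipy.optimize import least_squares
M={c:bot.camera_model(c) for c in ['top','scene']}
cells=np.array([[90,30],[90,10],[90,-10],[90,-30],[-10,30],[-30,-30],[-70,30]])/1e3
px={'scene':np.array([[306.2,247.4],[298.7,244.9],[291.5,242.6],[284.3,240.4],[318.2,221.5],[299.8,209.8],[324.5,207]]),
'top':np.array([[108,82],[143,87],[178,90],[213,94],[85,257],[186,304],[72,363]])/5+[179.6,119.6]}
def W(p,xy,z): 
    c,s=np.cos(p[2]),np.sin(p[2]); xy=np.atleast_2d(xy); return np.c_[p[0]+c*xy[:,0]-s*xy[:,1],p[1]+s*xy[:,0]+c*xy[:,1],np.full(len(xy),z)]
for cs in (['top'],['scene'],['top','scene']):
    f=lambda p: np.concatenate([(proj(M[c],W(p,cells,.086))-px[c]).ravel() for c in cs])
    r=least_squares(f,[.58,.17,-.13]); print(cs,r.x.round(4),np.sqrt(np.mean(r.fun**2)).round(2))
p=r.x
# pin: cells candidates
for c in M:
    for xy in [(30,10),(30,-10),(50,-10),(50,10),(10,-10)]:
        for z in (.069,.131):
            print(c,xy,z,proj(M[c],W(p,np.array(xy)/1e3,z)).round(1), end=' ')
        print()
np.save('rack.npy',p)
# overlay
for c in M:
    im=cv2.imread(f'pics/{c}0.png'); big=cv2.resize(im,None,fx=6,fy=6,interpolation=cv2.INTER_CUBIC)
    for x in range(-90,91,20):
        for y in (-30,-10,10,30):
            u=proj(M[c],W(p,np.array([x,y])/1e3,.065))[0]*6+3
            cv2.circle(big,tuple(int(v) for v in u),3,(0,0,255),-1)
    x0,y0=(180,125) if c=='top' else (270,180)
    cv2.imwrite(f'pics/ov_{c}1.png',big[y0*6:y0*6+600,x0*6:x0*6+500])
```

```text
['top'] [ 0.5739  0.1803 -0.1475] 0.08
['scene'] [ 0.5729  0.1798 -0.1464] 0.15
['top', 'scene'] [ 0.5735  0.18   -0.1471] 0.18
top (30, 10) 0.069 [[206.4 158.7]] top (30, 10) 0.131 [[203.3 155.6]] 
top (30, -10) 0.069 [[213.3 159.6]] top (30, -10) 0.131 [[210.6 156.5]] 
top (50, -10) 0.069 [[214.2 152.6]] top (50, -10) 0.131 [[211.5 149.2]] 
top (50, 10) 0.069 [[207.3 151.8]] top (50, 10) 0.131 [[204.2 148.4]] 
top (10, -10) 0.069 [[212.5 166.5]] top (10, -10) 0.131 [[209.6 163.8]] 
scene (30, 10) 0.069 [[305.9 233.4]] scene (30, 10) 0.131 [[307.6 217.9]] 
scene (30, -10) 0.069 [[299.  231.2]] scene (30, -10) 0.131 [[300.4 215.7]] 
scene (50, -10) 0.069 [[296.5 236.4]] scene (50, -10) 0.131 [[297.8 220.8]] 
scene (50, 10) 0.069 [[303.5 238.6]] scene (50, 10) 0.131 [[305.1 223.1]] 
scene (10, -10) 0.069 [[301.4 226.2]] scene (10, -10) 0.131 [[302.9 210.6]]
```

View pics/ov_top1.png

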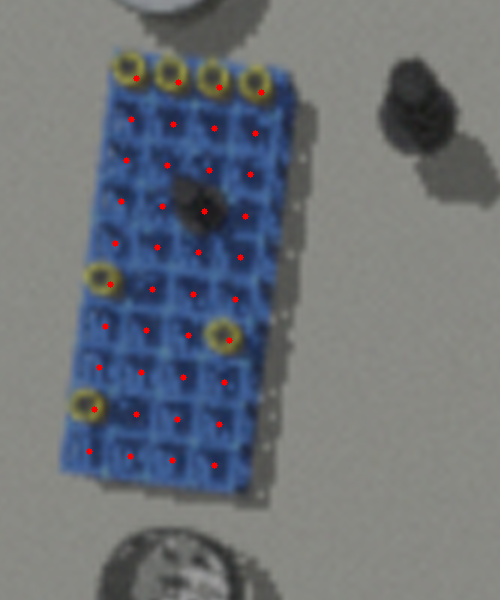

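View pics/ov_scene1.png

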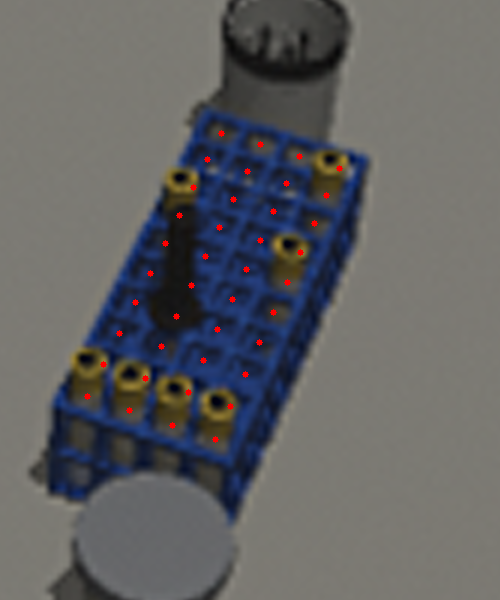

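Run:
```python
from h import *
M=bot.camera_model('top')
T=lambda u,v:(295+u/5-.4,110+v/5-.4)
for n,u,v,z in [('slot',279,507,.125),('lipfrontmid',283,450,.144),('lipL',237,449,.144),('lipR',328,451,.144),('deckFL',85,555,.125),('deckFR',480,543,.125),('lidFL',104,392,.150),('lidFR',462,384,.150),('lidBL',95,68,.15),('lidBR',443,60,.15)]:
    print(n,onz(M,*T(u,v),z).round(4))
p=np.load('rack.npy');c,s=np.cos(p[2]),np.sin(p[2]);print('pin',p[0]+c*.03+s*.01,p[1]+s*.03-c*.01)
im=cv2.imread('pics/scene0.png')
cv2.imwrite('pics/scz2.png',cv2.resize(im[140:250,115:235],(720,660),interpolation=cv2.INTER_CUBIC)[:600])
```

```text
slot [ 0.4439 -0.2062  0.125 ]
lipfrontmid [ 0.4738 -0.2056  0.144 ]
lipL [ 0.475  -0.1814  0.144 ]
lipR [ 0.4726 -0.2292  0.144 ]
deckFL [ 0.4211 -0.1014  0.125 ]
deckFR [ 0.4216 -0.3126  0.125 ]
lidFL [ 0.5069 -0.1116  0.15  ]
lidFR [ 0.5056 -0.2995  0.15  ]
lidBL [ 0.6797 -0.1131  0.15  ]
lidBR [ 0.6781 -0.2975  0.15  ]
pin 0.6017305452959432 0.16573609502479175
```

View pics/scz2.png

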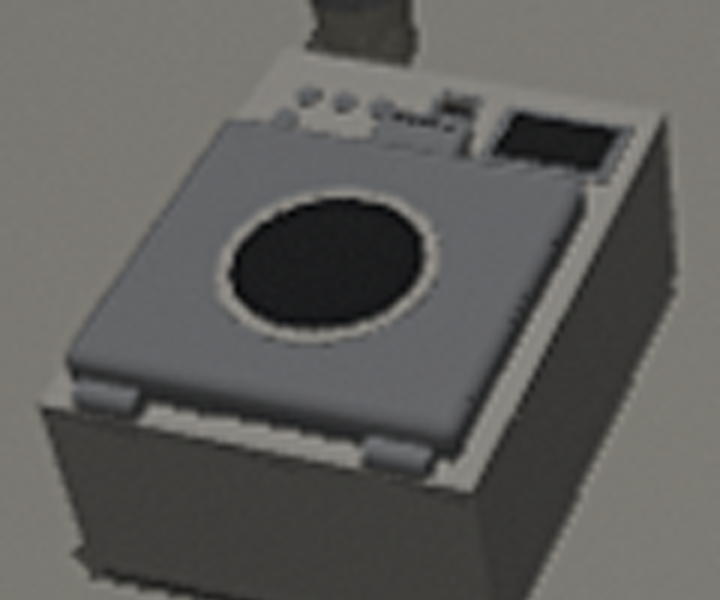

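Request:
{"fn": "arm_command", "kwargs": {"increments": "-0.9 -0.26 0 -0.4;-1.8 -0.52 0 -0.8;-2.7 -0.79 0 -1.2;-3.6 -1.05 0 -1.6;-4.5 -1.31 0 -2;-5.4 -1.57 0 -2.4;-6.3 -1.83 0 -2.8;-7.2 -2.1 0 -3.2;-7.8 -2.27 0 -3.5;-8.245 -2.4 0 -3.69;-8.245 -2.4 0 -3.69;-8.245 -2.4 0 -3.69", "jaw": 0}}

```text
t: 2.65
eef_pos: [0.6016, 0.1664, 0.4046]
orientation: [[-1.0, 0.001, -0.001], [0.001, 1.0, 0.0], [0.001, 0.0, -1.0]]
ft_force: [0.4, 1.1, -0.1]
gripper_width: 0.0854
```

Run:
```python
from h import *
s=bot.read_state(); print(s['t'],s['joints'].round(3),s['eef_pos'],s['orientation'].round(4),s['ft_force'])
m=bot.camera_model('wrist'); im=bot.capture('wrist'); cv2.imwrite('pics/w1.png',im)
np.save('w1.npy',np.array(m['world_from_camera']))
for P in [(.6017,.1657,.069),(.6017,.1657,.131)]: print(proj(m,P).round(1))
```

```text
2.65 [0.27  0.319 0.203 1.455 0.    0.27 ] [0.60160257 0.16639974 0.40455201] [[-1.e+00  6.e-04 -6.e-04]
 [ 6.e-04  1.e+00  1.e-04]
 [ 6.e-04  1.e-04 -1.e+00]] [ 0.4360473   1.09078546 -0.08713986]
[[252.5 169.7]]
[[252.6 188.7]]
```

View pics/w1.png

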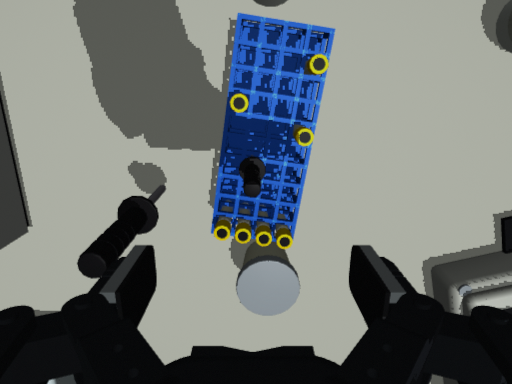

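Request:
{"fn": "arm_command", "kwargs": {"increments": "0 -0.01 0.6 0;0 -0.01 1.2 0;0 -0.01 1.7 0;0 -0.01 2.1 0;0 -0.01 2.31 0;0 -0.01 2.31 0;0 -0.01 2.31 0"}}

```text
t: 3.58
eef_pos: [0.6021, 0.166, 0.2674]
orientation: [[-1.0, 0.0, 0.002], [0.0, 1.0, 0.001], [-0.002, 0.001, -1.0]]
ft_force: [-0.1, 0.7, -0.3]
gripper_width: 0.0854
```

Request:
{"fn": "arm_command", "kwargs": {"increments": "0 0 0 0;0 0 0 0;0 0 0 0;0 0 0 0;0 0 0 0;0 0 0 0;0 0 0 0;0 0 0 0", "jaw": 1}}

```text
t: 4.58
eef_pos: [0.6019, 0.1656, 0.2662]
orientation: [[-1.0, 0.001, 0.0], [0.001, 1.0, -0.0], [-0.0, -0.0, -1.0]]
ft_force: [-0.1, -1.1, 0.8]
gripper_width: 0.0128
```

Run:
```python
from h import *
s=bot.read_state(); print(s['t'],s['eef_pos'],s['gripper_width'],s['ft_force'])
im=bot.capture('wrist'); cv2.imwrite('pics/w2.png',im)
```

```text
4.575 [0.60189986 0.16555542 0.26616147] 0.012770364788174792 [-0.11021115 -1.05450358  0.82536854]
```

View pics/w2.png

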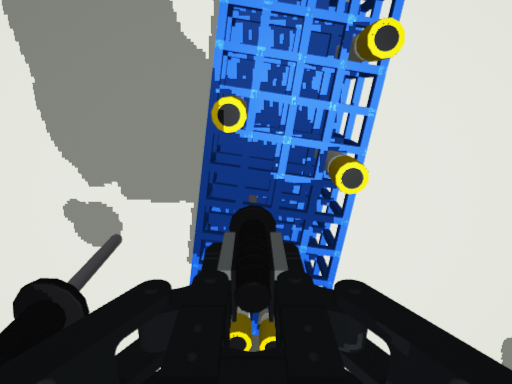

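Request:
{"fn": "arm_command", "kwargs": {"increments": "0 0 -0.3 0;0 0 -0.9 0;0 0 -1.6 0;0 0 -2.2 0;0 0 -2.75 0;0.2 -0.5 -2.75 0;0.6 -1.4 -2.75 0;0.95 -2.25 -2.75 0;1.3 -3.1 -2.75 0;1.7 -4 -2.75 0;2.05 -4.85 -2.75 0;2.35 -5.5 -2.75 0;2.55 -6 -2.75 0;2.63 -6.19 -2.75 0;2.63 -6.19 -2.75 0;2.63 -6.19 -2.75 0"}}

```text
t: 6.62
eef_pos: [0.4443, -0.205, 0.4313]
orientation: [[-1.0, -0.001, 0.0], [-0.001, 1.0, 0.0], [-0.0, 0.0, -1.0]]
ft_force: [-0.6, -0.6, -0.9]
gripper_width: 0.0126
```

Run:
```python
from h import *
s=bot.read_state(); print(s['t'],s['joints'].round(3),s['eef_pos'],s['orientation'].round(4).tolist(),s['gripper_width'],s['ft_force'])
m=bot.camera_model('wrist'); im=bot.capture('wrist'); cv2.imwrite('pics/w3.png',im)
print('slot pred',proj(m,(.4439,-.2062,.125)),'tip pred',proj(m,s['eef_pos']+[0,0,-.155-.106]))
for c in ('scene','top'):
    cv2.imwrite(f'pics/{c}3.png',bot.capture(c))
```

```text
6.625 [-0.432  0.06  -0.055  1.456  0.    -0.433] [ 0.44426961 -0.20500033  0.43131786] [[-1.0, -0.0005, 0.0003], [-0.0005, 1.0, 0.0003], [-0.0003, 0.0003, -1.0]] 0.012609809740216842 [-0.56180815 -0.58438054 -0.91156863]
slot pred [[251.88796867 176.83394565]] tip pred [[253.52256955 193.19146037]]
```

View pics/w3.png

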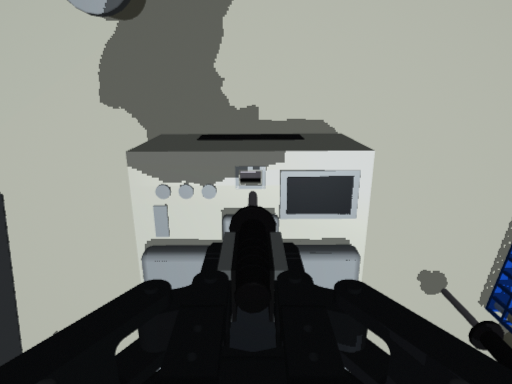

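View pics/scene3.png

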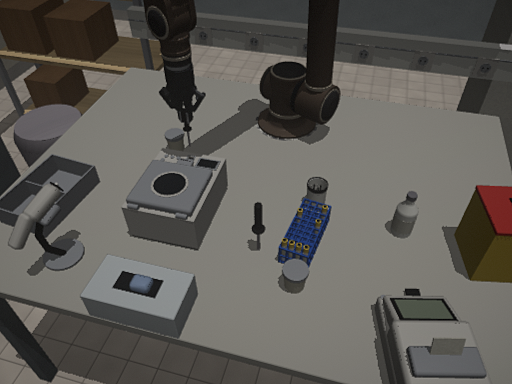

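Run:
```python
import cv2
im=cv2.imread('pics/w3.png'); cv2.imwrite('pics/w3z.png',cv2.resize(im[155:215,215:290],(750,600),interpolation=cv2.INTER_CUBIC))
```

```text
(no output)
```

View pics/w3z.png

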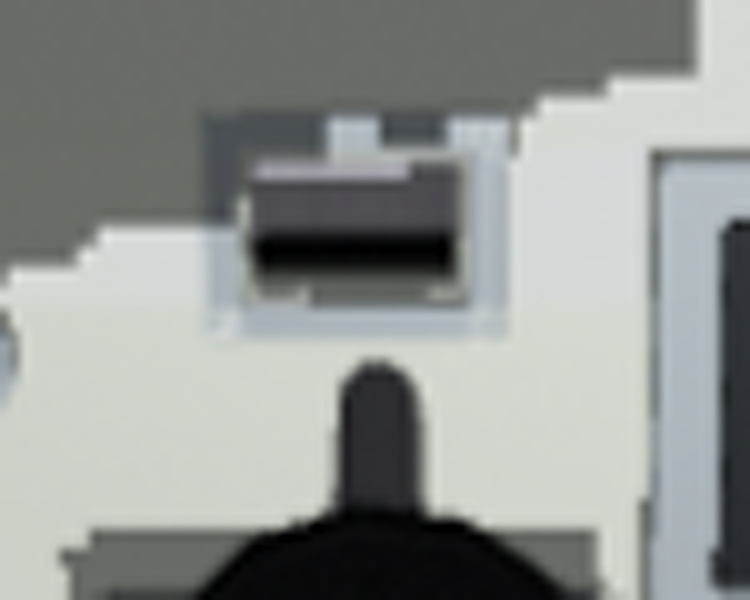

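Run:
```python
from h import *
s=bot.read_state(); m=bot.camera_model('wrist')
print('slot',onz(m,249.9,177.2,.125), onz(m,249.9,177.2,.126))
t=s['eef_pos']+[0,0,-.261]
# sphere centre r=3mm, silhouettes
for dx in (-.003,0,.003):
  c=t+[dx,0,.003]; f=192/np.tan(np.radians(m['vfov']/2)); o=np.array(m['world_from_camera'])[:3,3]; print(dx,proj(m,c), 'r px',.003*f/np.linalg.norm(c-o))
  for z in (.01,.03,.055): print('   shank',z,proj(m,t+[dx,0,z]))
```

```text
slot [ 0.44410064 -0.2078688   0.125     ] [ 0.4438343  -0.20786274  0.126     ]
-0.003 [[253.62458203 190.65598016]] r px 4.153975554186204
   shank 0.01 [[253.67338489 193.61276463]]
   shank 0.03 [[253.82975685 203.08676376]]
   shank 0.055 [[254.06980209 217.63021774]]
0 [[253.61365347 194.60906677]] r px 4.138255954088246
   shank 0.01 [[253.66195978 197.66859996]]
   shank 0.03 [[253.81667263 207.46750787]]
   shank 0.055 [[254.05396915 222.49694305]]
0.003 [[253.60280386 198.533597  ]] r px 4.122071884281091
   shank 0.01 [[253.65061958 201.69429656]]
   shank 0.03 [[253.80369432 211.81279388]]
   shank 0.055 [[254.03828045 227.31933096]]
```

Request:
{"fn": "arm_command", "kwargs": {"increments": "0 -0.035 0.2 0;0 -0.035 0.45 0;0 -0.035 0.6 0;0 -0.035 0.6 0;0 -0.035 0.6 0"}}

```text
t: 7.4
eef_pos: [0.4439, -0.2079, 0.3953]
orientation: [[-1.0, 0.0, 0.0], [0.0, 1.0, -0.0], [-0.0, -0.0, -1.0]]
ft_force: [-0.0, -0.2, -0.4]
gripper_width: 0.0121
```

Run:
```python
from h import *
s=bot.read_state(); print(s['t'],s['eef_pos'],s['ft_force'])
m=bot.camera_model('wrist'); im=bot.capture('wrist'); cv2.imwrite('pics/w4.png',im)
print('slot pred',proj(m,(.4441,-.2079,.125)),'tip sphere',proj(m,s['eef_pos']+[0,0,-.258]))
cv2.imwrite('pics/w4z.png',cv2.resize(im[150:225,205:305],(800,600),interpolation=cv2.INTER_CUBIC))
```

```text
7.4 [ 0.44393657 -0.20786281  0.3952751 ] [-0.04613149 -0.16595213 -0.41641836]
slot pred [[253.59149527 189.74925626]] tip sphere [[253.71897295 194.51473199]]
```

View pics/w4z.png

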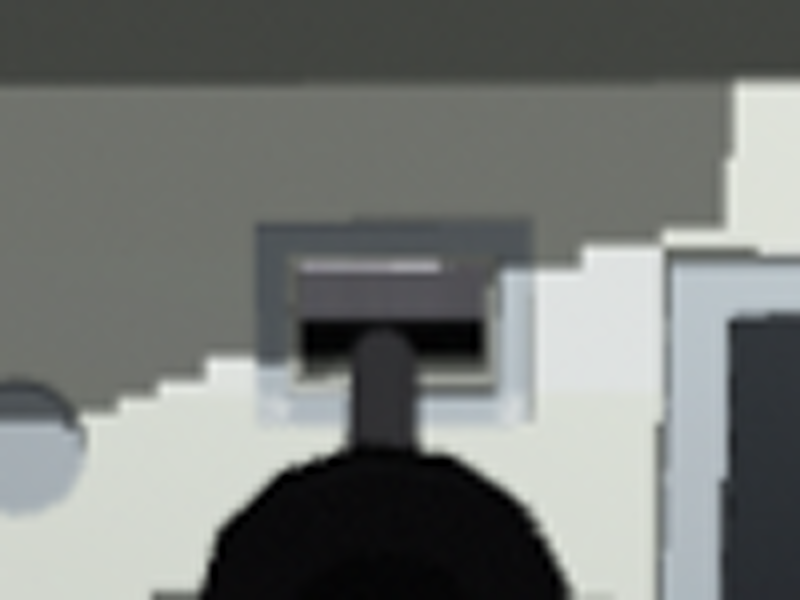

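Request:
{"fn": "arm_command", "kwargs": {"increments": "0 0.01 0.15 0;0 0.01 0.3 0;0 0.01 0.45 0;0 0.01 0.55 0;0 0.01 0.65 0;0 0.01 0.72 0;0 0.01 0.78 0;0 0.01 0.83 0;0 0.01 0.83 0;0 0.01 0.83 0"}}

```text
t: 8.7
eef_pos: [0.444, -0.2073, 0.3456]
orientation: [[-1.0, 0.0, 0.0], [0.0, 1.0, -0.0], [-0.0, -0.0, -1.0]]
ft_force: [-0.7, -0.1, 3.2]
gripper_width: 0.0127
```

Run:
```python
from h import *
s=bot.read_state(); print(s['t'],s['eef_pos'],s['ft_force'])
im=bot.capture('wrist'); cv2.imwrite('pics/w5.png',im)
im=bot.capture('scene'); cv2.imwrite('pics/scene5.png',im[90:240,90:290].repeat(3,0).repeat(3,1))
```

```text
8.7 [ 0.4439973  -0.20727446  0.34559091] [-0.71136449 -0.13229366  3.19393049]
```

View pics/w5.png

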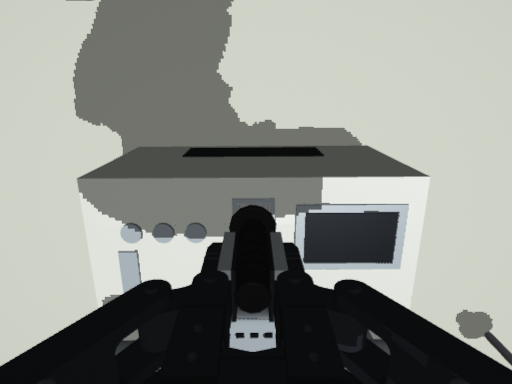

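View pics/scene5.png

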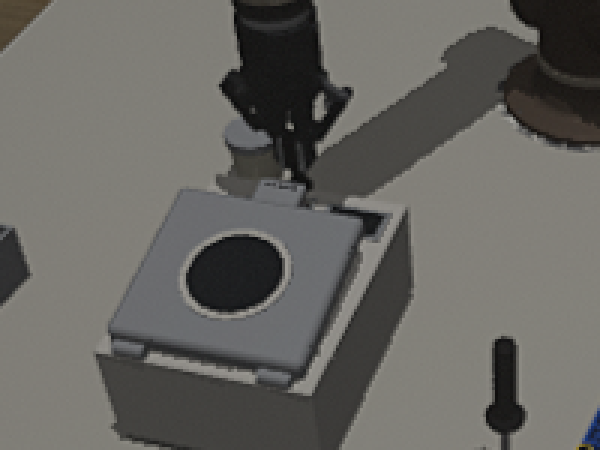

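Request:
{"fn": "arm_command", "kwargs": {"increments": "0 0 -0.2 0;0 0 -0.5 0;0 0 -0.9 0;0 0 -1.4 0;0 0 -1.5 0;0 0 -1.5 0;0 0 -1.5 0"}}

```text
t: 9.68
eef_pos: [0.4438, -0.2072, 0.434]
orientation: [[-1.0, 0.0, -0.002], [0.0, 1.0, 0.001], [0.002, 0.001, -1.0]]
ft_force: [0.2, -1.1, -0.3]
gripper_width: 0.0126
```

Run:
```python
from h import *
s=bot.read_state(); print(s['t'],s['eef_pos'],s['ft_force'])
im=bot.capture('wrist'); cv2.imwrite('pics/w6.png',im)
im=bot.capture('scene'); cv2.imwrite('pics/scene6.png',cv2.resize(im[120:250,105:255],(750,650))[:600])
```

```text
9.675 [ 0.44381495 -0.20715095  0.43403343] [ 0.16198806 -1.07457723 -0.29872433]
```

View pics/w6.png

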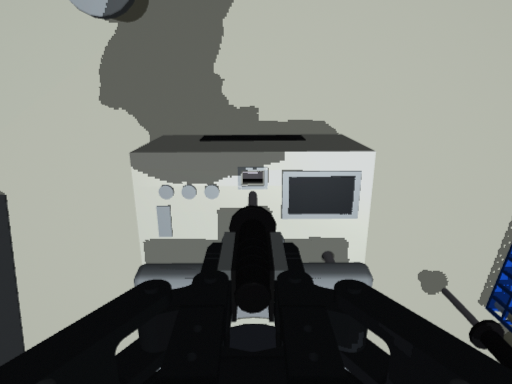

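View pics/scene6.png

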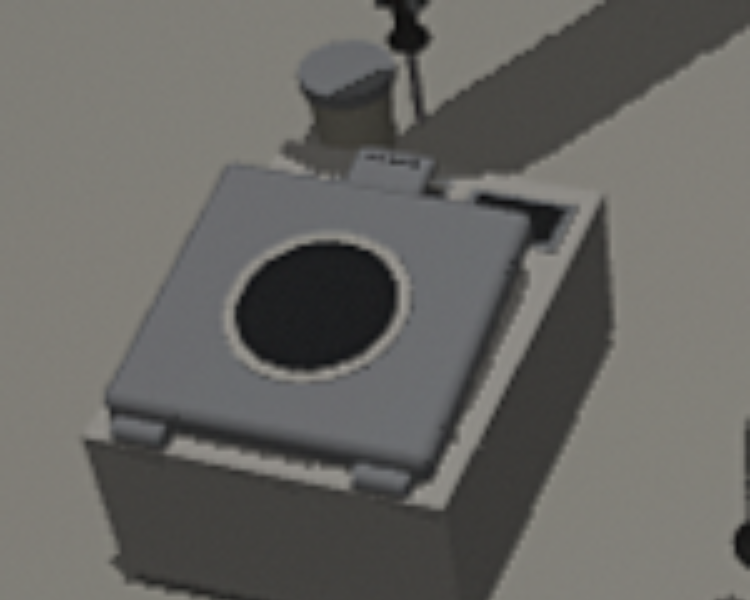

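Request:
{"fn": "arm_command", "kwargs": {"increments": "-0.1 0.25 0 0;-0.4 1 0 0;-0.75 1.85 0 0;-1.1 2.7 0 0;-1.5 3.6 0 0;-1.85 4.45 0 0;-2.2 5.25 0 0;-2.5 5.9 0 0;-2.63 6.226 0 0;-2.63 6.226 0 0;-2.63 6.226 0 0;-2.63 6.226 0.4 0;-2.63 6.226 0.8 0;-2.63 6.226 1 0;-2.63 6.226 1 0"}}

```text
t: 11.65
eef_pos: [0.6015, 0.1654, 0.375]
orientation: [[-1.0, 0.002, -0.001], [0.002, 1.0, -0.0], [0.001, -0.0, -1.0]]
ft_force: [-0.1, -0.1, -0.4]
gripper_width: 0.0125
```

Run:
```python
from h import *
s=bot.read_state(); print(s['t'],s['eef_pos'],s['ft_force'])
m=bot.camera_model('wrist'); im=bot.capture('wrist'); cv2.imwrite('pics/w7.png',cv2.resize(im[80:260,130:370],(800,600)))
print(proj(m,(.6017,.1657,.065)),proj(m,(.6017,.1657,.11)))
```

```text
11.65 [0.60149935 0.16538136 0.37502732] [-0.08860489 -0.06779226 -0.39846583]
[[253.91548958 176.88388426]] [[254.22559389 192.30964463]]
```

View pics/w7.png

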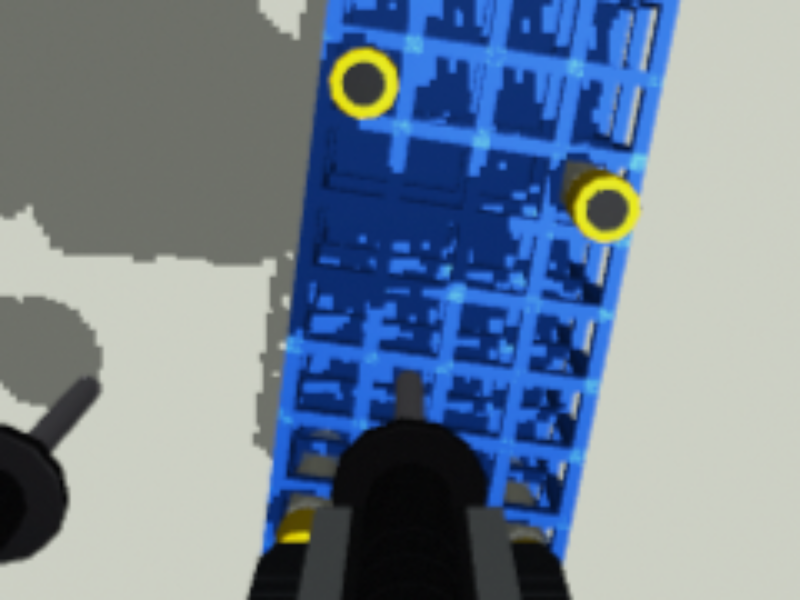

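Request:
{"fn": "arm_command", "kwargs": {"increments": "0 0.015 0.3 0;0 0.015 0.7 0;0 0.015 1.1 0;0 0.015 1.4 0;0 0.015 1.6 0;0 0.015 1.72 0;0 0.015 1.785 0;0 0.015 1.785 0;0 0.015 1.785 0"}}

```text
t: 12.82
eef_pos: [0.602, 0.1672, 0.2688]
orientation: [[-1.0, 0.0, 0.001], [0.0, 1.0, 0.0], [-0.001, 0.0, -1.0]]
ft_force: [0.4, 0.0, -0.2]
gripper_width: 0.0125
```

Run:
```python
from h import *
s=bot.read_state(); print(s['t'],s['eef_pos'],s['ft_force'])
im=bot.capture('wrist'); cv2.imwrite('pics/w8.png',im)
im=bot.capture('scene'); cv2.imwrite('pics/scene8.png',cv2.resize(im[160:300,240:370],(557,600)))
```

```text
12.825 [0.60203322 0.16721469 0.26877198] [ 0.42301065  0.02098356 -0.24388025]
```

View pics/w8.png

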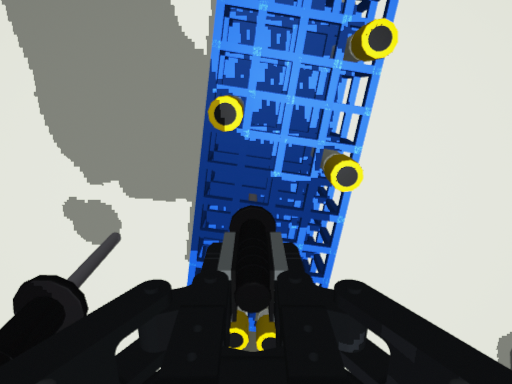

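View pics/scene8.png

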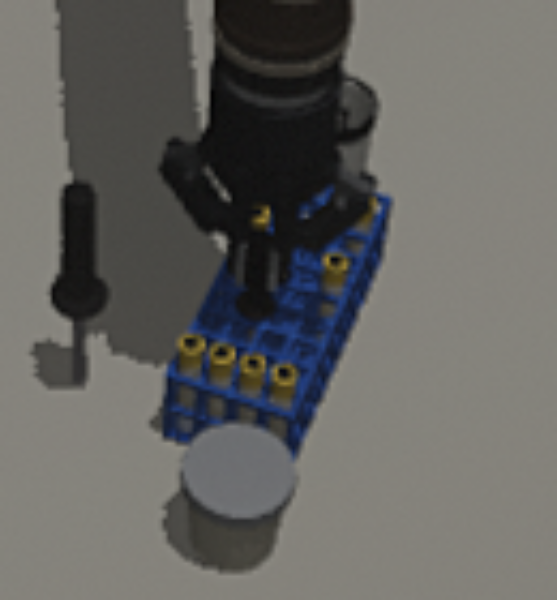

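Request:
{"fn": "arm_command", "kwargs": {"increments": "0 -0.01 0.03 0;0 -0.01 0.03 0;0 -0.01 0.03 0"}}

```text
t: 13.3
eef_pos: [0.6019, 0.1666, 0.2664]
orientation: [[-1.0, 0.0, 0.0], [0.0, 1.0, 0.0], [-0.0, 0.0, -1.0]]
ft_force: [-0.6, 1.3, -0.3]
gripper_width: 0.0124
```

Request:
{"fn": "arm_command", "kwargs": {"increments": "0 0 0 0;0 0 0 0;0 0 0 0;0 0 0 0;0 0 0 0;0 0 0 0;0 0 0 0;0 0 0 0", "jaw": 0}}

```text
t: 14.3
eef_pos: [0.6019, 0.1666, 0.2664]
orientation: [[-1.0, 0.0, 0.0], [0.0, 1.0, 0.0], [-0.0, 0.0, -1.0]]
ft_force: [-0.2, 0.0, -0.6]
gripper_width: 0.0852
```

Request:
{"fn": "arm_command", "kwargs": {"increments": "0 0 -0.3 0;0 0 -0.8 0;0 0 -1.4 0;0 0 -2 0;0 0 -2.3 0;0 0 -2.3 0;0 0 -2.3 0"}}

```text
t: 15.18
eef_pos: [0.6018, 0.1665, 0.404]
orientation: [[-1.0, 0.0, -0.0], [0.0, 1.0, -0.0], [0.0, -0.0, -1.0]]
ft_force: [0.1, -0.1, -0.1]
gripper_width: 0.0855
```

Run:
```python
from h import *
s=bot.read_state(); print(s['t'],s['eef_pos'],s['ft_force'])
m=bot.camera_model('wrist')
im=bot.capture('wrist'); cv2.imwrite('pics/w9.png',im)
for P in [(.6017,.1657,.069),(.6017,.1657,.131)]: print(proj(m,P).round(1))
im=bot.capture('scene'); cv2.imwrite('pics/scene9.png',cv2.resize(im[160:300,240:370],(557,600)))
```

```text
15.175 [0.60175994 0.16654679 0.40402382] [ 0.1230814  -0.06989874 -0.14285874]
[[252.4 169.7]]
[[252.5 188.7]]
```

View pics/w9.png

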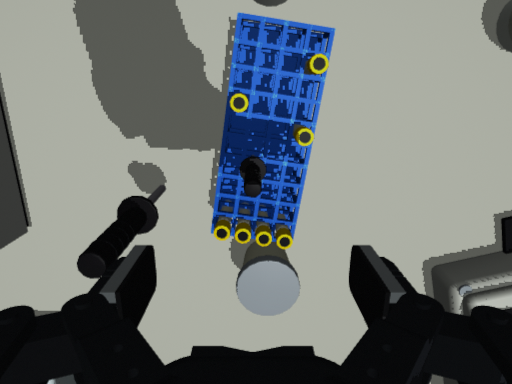

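View pics/scene9.png

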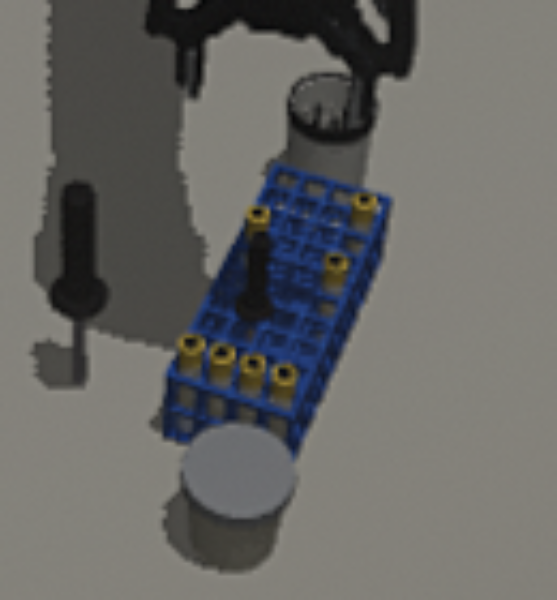

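Request:
{"fn": "arm_command", "kwargs": {"increments": "0.1 -0.3 -0.5 0;0.35 -1.1 -0.5 0;0.65 -2 -0.5 0;0.95 -3 -0.5 0;1.25 -4 -0.5 0;1.5 -4.9 -0.5 0;1.75 -5.7 -0.5 0;1.9 -6.24 -0.5 0;1.9 -6.24 -0.5 0;1.9 -6.24 -0.5 0"}}

```text
t: 16.52
eef_pos: [0.4877, -0.2075, 0.4338]
orientation: [[-1.0, 0.001, -0.001], [0.001, 1.0, 0.001], [0.001, 0.001, -1.0]]
ft_force: [-0.2, -0.3, 0.4]
gripper_width: 0.0848
```

Run:
```python
from h import *
s=bot.read_state(); print(s['t'],s['eef_pos'],s['ft_force'])
m=bot.camera_model('wrist')
im=bot.capture('wrist'); cv2.imwrite('pics/w10.png',im)
H=np.array([.6741,-.2079,.137])
def L(th,dx,dy,dz): # lid frame point rel to lip point
    x=-.19+dx; z=.001+dz
    return H+[x*np.cos(th)+z*np.sin(th),dy,-x*np.sin(th)+z*np.cos(th)]
for th in (0,.15,.18,.21):
    print(th,[proj(m,L(th,dx,dy,.006)).round(1).tolist() for dx,dy in [(-.011,-.024),(-.011,.024),(.02,-.095),(.02,.095)]])
```

```text
16.525 [ 0.48774855 -0.20745452  0.43379953] [-0.21943929 -0.33593659  0.35402713]
0 [[[222.8, 165.4]], [[282.5, 165.4]], [[138.4, 201.9]], [[366.9, 201.8]]]
0.15 [[[219.5, 179.1]], [[286.1, 179.1]], [[127.8, 216.5]], [[377.6, 216.3]]]
0.18 [[[218.7, 183.0]], [[286.9, 182.9]], [[125.5, 220.3]], [[379.9, 220.1]]]
0.21 [[[218.0, 187.2]], [[287.7, 187.2]], [[123.3, 224.4]], [[382.2, 224.2]]]
```

View pics/w10.png

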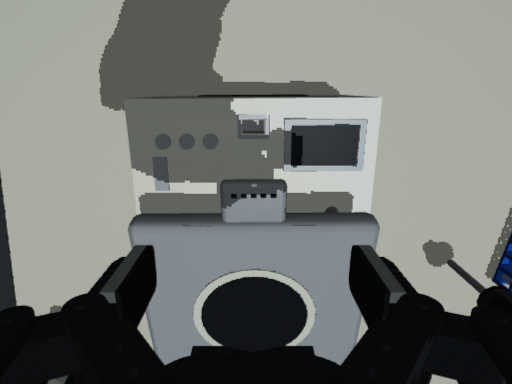

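Request:
{"fn": "arm_command", "kwargs": {"increments": "0.04 0.005 0.4 0;0.04 0.005 0.9 0;0.04 0.005 1.3 0;0.04 0.005 1.6 0;0.04 0.005 1.78 0;0.04 0.005 1.78 0;0.04 0.005 1.78 0"}}

```text
t: 17.45
eef_pos: [0.4856, -0.2073, 0.3284]
orientation: [[-1.0, -0.0, 0.001], [-0.0, 1.0, -0.0], [-0.001, -0.0, -1.0]]
ft_force: [-0.8, -0.1, -0.4]
gripper_width: 0.0857
```

Run:
```python
from h import *
s=bot.read_state(); print(s['t'],s['eef_pos'],s['ft_force'])
im=bot.capture('wrist'); cv2.imwrite('pics/w11.png',im)
def lp(th): a=th+.005; return np.array([-.19*np.cos(a),.19*np.sin(a)])
for th in np.linspace(.18,1.36,31):
    d=(lp(th)-lp(.18))/.06; print(f'{th:.3f}: {-d[0]:.2f} 0 {-d[1]:.2f} 0;',end=' ')
```

```text
17.45 [ 0.48564742 -0.20725731  0.32837768] [-0.79495193 -0.14147358 -0.39061685]
0.180: -0.00 0 -0.00 0; 0.219: -0.03 0 -0.12 0; 0.259: -0.06 0 -0.24 0; 0.298: -0.09 0 -0.36 0; 0.337: -0.13 0 -0.48 0; 0.377: -0.17 0 -0.60 0; 0.416: -0.22 0 -0.71 0; 0.455: -0.28 0 -0.82 0; 0.495: -0.33 0 -0.93 0; 0.534: -0.39 0 -1.04 0; 0.573: -0.46 0 -1.15 0; 0.613: -0.53 0 -1.25 0; 0.652: -0.61 0 -1.35 0; 0.691: -0.68 0 -1.45 0; 0.731: -0.76 0 -1.54 0; 0.770: -0.85 0 -1.63 0; 0.809: -0.94 0 -1.72 0; 0.849: -1.03 0 -1.80 0; 0.888: -1.13 0 -1.88 0; 0.927: -1.23 0 -1.96 0; 0.967: -1.33 0 -2.03 0; 1.006: -1.43 0 -2.10 0; 1.045: -1.54 0 -2.16 0; 1.085: -1.65 0 -2.22 0; 1.124: -1.76 0 -2.28 0; 1.163: -1.87 0 -2.33 0; 1.203: -1.99 0 -2.38 0; 1.242: -2.11 0 -2.42 0; 1.281: -2.22 0 -2.46 0; 1.321: -2.34 0 -2.49 0; 1.360: -2.47 0 -2.52 0;
```

View pics/w11.png

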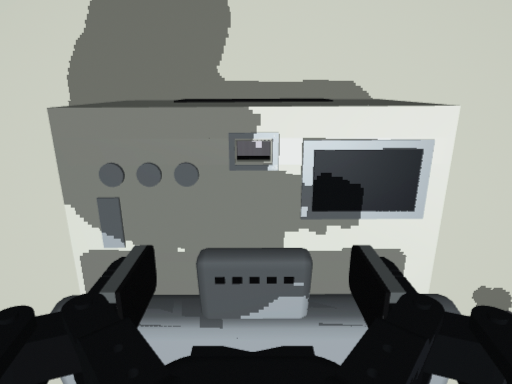

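Request:
{"fn": "arm_command", "kwargs": {"increments": "0 0 0 0;0 0 0 0;0 0 0 0;0 0 0 0;0 0 0 0;0 0 0 0", "jaw": 1}}

```text
t: 18.25
eef_pos: [0.4853, -0.207, 0.3278]
orientation: [[-1.0, -0.0, 0.0], [-0.0, 1.0, 0.002], [-0.0, 0.002, -1.0]]
ft_force: [-0.8, 5.1, 2.0]
gripper_width: 0.0466
```

Run:
```python
from h import *
s=bot.read_state(); print(s['t'],s['eef_pos'],s['ft_force'],s['gripper_width'])
im=bot.capture('wrist'); cv2.imwrite('pics/w12.png',im)
```

```text
18.25 [ 0.48525198 -0.206959    0.32781358] [-0.75606804  5.05691413  1.95863418] 0.04664893889966601
```

View pics/w12.png

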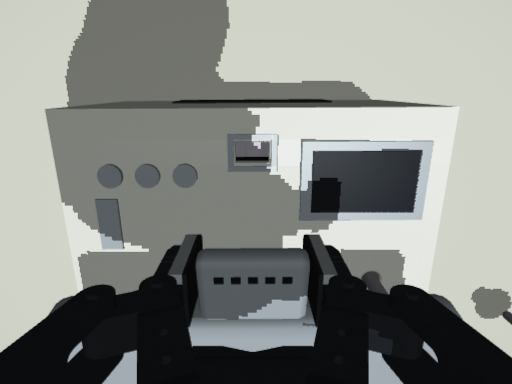

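Request:
{"fn": "arm_command", "kwargs": {"increments": "-0.01 0 -0.06 0;-0.03 0 -0.12 0;-0.06 0 -0.24 0;-0.09 0 -0.36 0;-0.13 0 -0.48 0;-0.17 0 -0.6 0;-0.22 0 -0.71 0;-0.28 0 -0.82 0;-0.33 0 -0.93 0;-0.39 0 -1.04 0;-0.46 0 -1.15 0;-0.53 0 -1.25 0;-0.61 0 -1.35 0;-0.68 0 -1.45 0;-0.68 0 -1.45 0"}}

```text
t: 20.18
eef_pos: [0.527, -0.207, 0.4137]
orientation: [[-1.0, -0.0, -0.0], [-0.0, 1.0, 0.003], [0.0, 0.003, -1.0]]
ft_force: [4.8, 5.9, -6.9]
gripper_width: 0.0469
```

Run:
```python
from h import *
s=bot.read_state(); print(s['t'],s['joints'].round(3),s['eef_pos'],s['ft_force'],s['moment'],s['gripper_width'])
im=bot.capture('wrist'); cv2.imwrite('pics/w13.png',im)
im=bot.capture('scene'); cv2.imwrite('pics/scene13.png',cv2.resize(im[70:250,90:270],(600,600)))
```

```text
20.175 [-0.375  0.206  0.076  1.442  0.003 -0.375] [ 0.52703203 -0.20695614  0.41371202] [ 4.79219247  5.8656002  -6.85572228] [ 1.24205712 -0.51715792 -0.09928671] 0.04685223310249442
```

View pics/w13.png

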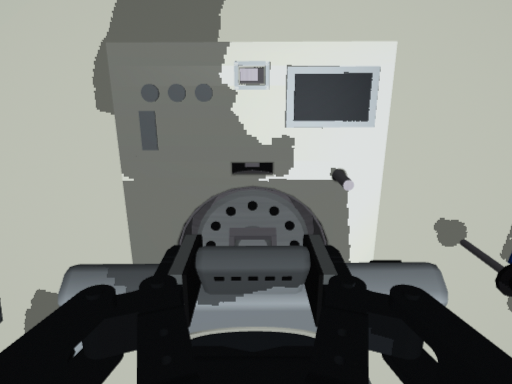

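View pics/scene13.png

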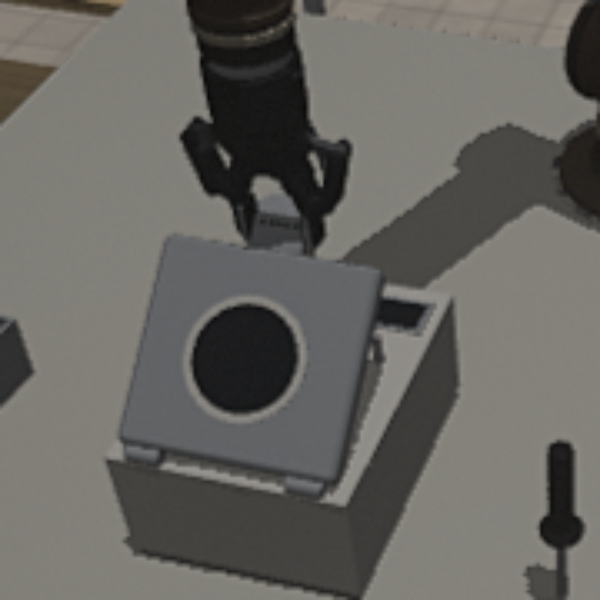

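Request:
{"fn": "arm_command", "kwargs": {"increments": "-0.08 0 -0.09 0;-0.17 0 -0.18 0;-0.26 0 -0.27 0;-0.35 0 -0.35 0;-0.45 0 -0.43 0;-0.55 0 -0.51 0;-0.65 0 -0.58 0;-0.75 0 -0.65 0;-0.86 0 -0.71 0;-0.97 0 -0.77 0;-1.08 0 -0.83 0;-1.19 0 -0.88 0;-1.31 0 -0.93 0;-1.43 0 -0.97 0;-1.54 0 -1.01 0;-1.54 0 -1.01 0"}}

```text
t: 22.28
eef_pos: [0.619, -0.2067, 0.4735]
orientation: [[-1.0, -0.001, -0.004], [-0.001, 1.0, 0.003], [0.004, 0.003, -1.0]]
ft_force: [0.9, 7.5, -7.0]
gripper_width: 0.0466
```

Run:
```python
from h import *
s=bot.read_state(); print(s['t'],s['joints'].round(3),s['eef_pos'],s['ft_force'],s['moment'],s['gripper_width'])
im=bot.capture('wrist'); cv2.imwrite('pics/w14.png',im)
im=bot.capture('scene'); cv2.imwrite('pics/scene14.png',cv2.resize(im[70:250,90:270],(600,600)))
```

```text
22.275 [-0.323  0.405  0.477  1.647  0.002 -0.324] [ 0.61903037 -0.20665703  0.47352399] [ 0.90535617  7.49431423 -7.04203221] [1.38480388 0.4090008  0.15026302] 0.04663340167022606
```

View pics/w14.png

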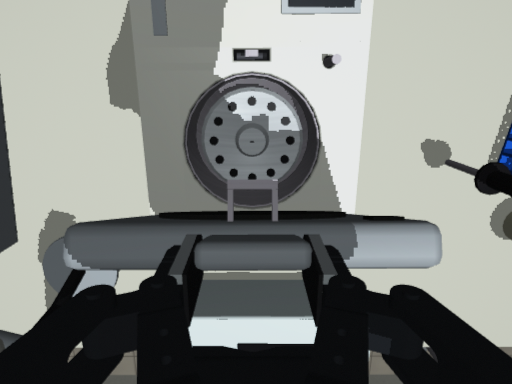

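View pics/scene14.png

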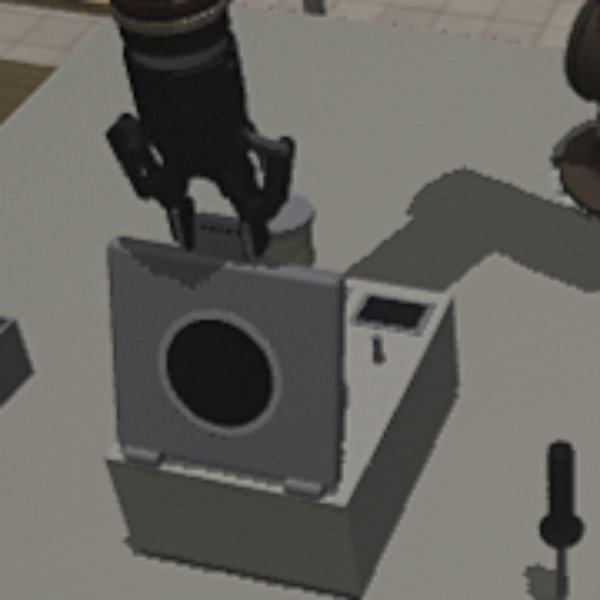

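Request:
{"fn": "arm_command", "kwargs": {"increments": "-0.04 0 -0.01 0;-0.08 0 -0.02 0;-0.12 0 -0.03 0;-0.12 0 -0.03 0;-0.12 0 -0.03 0"}}

```text
t: 23.0
eef_pos: [0.6256, -0.2066, 0.4754]
orientation: [[-1.0, 0.0, -0.004], [0.0, 1.0, 0.003], [0.004, 0.003, -1.0]]
ft_force: [-1.5, 7.6, -5.8]
gripper_width: 0.0468
```

Request:
{"fn": "arm_command", "kwargs": {"increments": "-0.03 0 -0.01 0;-0.06 0 -0.01 0;-0.06 0 -0.01 0"}}

```text
t: 23.38
eef_pos: [0.6292, -0.2066, 0.4763]
orientation: [[-1.0, -0.001, -0.004], [-0.001, 1.0, 0.003], [0.004, 0.003, -1.0]]
ft_force: [-2.5, 7.5, -4.3]
gripper_width: 0.047
```

Run:
```python
from h import *
s=bot.read_state(); print(s['t'])
im=bot.capture('wrist'); cv2.imwrite('pics/w15.png',im)
m=bot.camera_model('wrist'); ms=bot.camera_model('scene')
im=bot.capture('scene')
H=np.array([.6741,-.2075,.137])
def L(th,x,dy,z):
    return H+[x*np.cos(th)+z*np.sin(th),dy,-x*np.sin(th)+z*np.cos(th)]
# lip front corners, lid front top/bottom edges
x0,y0,k=100,60,4
big=cv2.resize(im[y0:y0+150,x0:x0+150],None,fx=k,fy=k,interpolation=cv2.INTER_CUBIC)
for th,col in ((1.25,(255,0,0)),(1.31,(0,255,0)),(1.37,(0,0,255))):
    pts=[L(th,-.17,-.095,.012),L(th,-.17,.095,.012),L(th,-.201,-.024,.007),L(th,-.201,.024,.007)]
    print(th,proj(m,np.array(pts)).round(1).tolist())
    for q in proj(ms,np.array(pts)): cv2.circle(big,(int((q[0]-x0+.5)*k),int((q[1]-y0+.5)*k)),3,col,-1)
cv2.imwrite('pics/scene15.png',big)
```

```text
23.375
1.25 [[55.0, 254.7], [446.8, 254.3], [190.2, 255.1], [312.7, 255.0]]
1.31 [[55.9, 275.4], [445.9, 274.9], [190.4, 285.6], [312.5, 285.5]]
1.37 [[57.5, 295.4], [444.3, 294.8], [190.9, 315.1], [312.0, 314.9]]
```

View pics/w15.png

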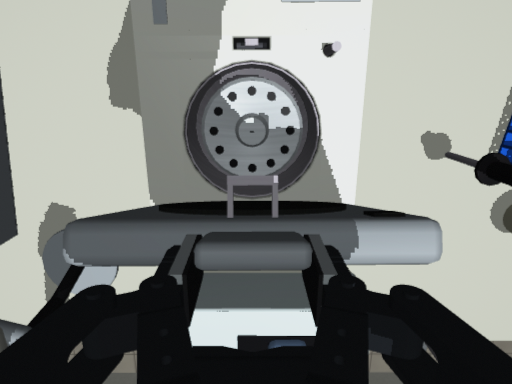

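View pics/scene15.png

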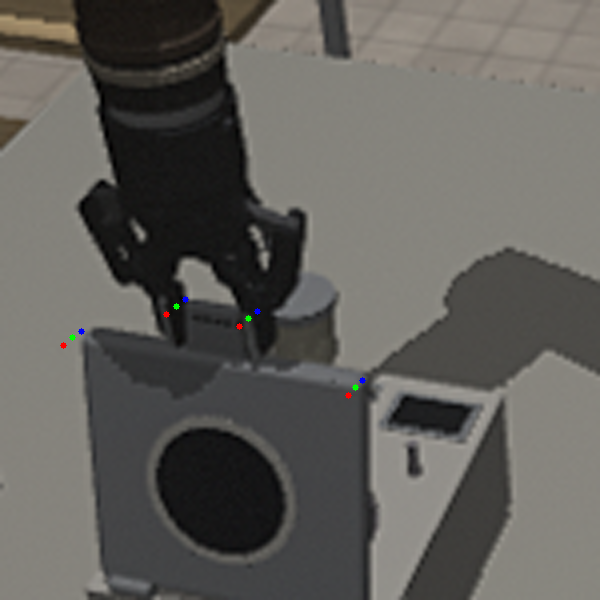

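Request:
{"fn": "arm_command", "kwargs": {"increments": "-0.03 0 -0.01 0;-0.06 0 -0.01 0;-0.09 0 -0.02 0;-0.09 0 -0.02 0"}}

```text
t: 23.98
eef_pos: [0.6346, -0.2065, 0.4776]
orientation: [[-1.0, -0.001, -0.004], [-0.001, 1.0, 0.003], [0.004, 0.003, -1.0]]
ft_force: [-2.0, 8.1, -4.4]
gripper_width: 0.0468
```

Request:
{"fn": "arm_command", "kwargs": {"increments": "-0.03 0 -0.01 0;-0.06 0 -0.01 0;-0.09 0 -0.02 0;-0.09 0 -0.02 0"}}

```text
t: 24.48
eef_pos: [0.6392, -0.2065, 0.4784]
orientation: [[-1.0, -0.001, -0.007], [-0.001, 1.0, 0.003], [0.007, 0.003, -1.0]]
ft_force: [-6.3, 7.9, -5.6]
gripper_width: 0.0466
```

Request:
{"fn": "arm_command", "kwargs": {"increments": "-0.03 0 0 0;-0.06 0 0 0;-0.06 0 0 0"}}

```text
t: 24.85
eef_pos: [0.642, -0.2066, 0.4788]
orientation: [[-1.0, 0.001, -0.008], [0.001, 1.0, 0.003], [0.008, 0.003, -1.0]]
ft_force: [-11.4, 8.4, -2.4]
gripper_width: 0.0466
```

Run:
```python
from h import *
s=bot.read_state(); print(s['t'],s['eef_pos'],s['ft_force'],s['moment'])
im=bot.capture('wrist'); cv2.imwrite('pics/w16.png',im)
m=bot.camera_model('wrist'); ms=bot.camera_model('scene')
im=bot.capture('scene')
H=np.array([.6741,-.2075,.137])
def L(th,x,dy,z):
    return H+[x*np.cos(th)+z*np.sin(th),dy,-x*np.sin(th)+z*np.cos(th)]
x0,y0,k=100,60,4
big=cv2.resize(im[y0:y0+150,x0:x0+150],None,fx=k,fy=k,interpolation=cv2.INTER_CUBIC)
for th,col in ((1.25,(255,0,0)),(1.31,(0,255,0)),(1.37,(0,0,255))):
    pts=[L(th,-.17,-.095,.012),L(th,-.17,.095,.012),L(th,-.201,-.024,.007),L(th,-.201,.024,.007)]
    print(th,proj(m,np.array(pts)).round(1).tolist())
    for q in proj(ms,np.array(pts)): cv2.circle(big,(int((q[0]-x0+.5)*k),int((q[1]-y0+.5)*k)),3,col,-1)
cv2.imwrite('pics/scene16.png',big)
```

```text
24.85 [ 0.64201796 -0.20655869  0.47883394] [-11.44707063   8.40712263  -2.4133393 ] [ 1.55058557  2.61604179 -0.43773384]
1.25 [[53.7, 229.8], [448.0, 228.9], [189.6, 223.7], [313.1, 223.4]]
1.31 [[54.6, 250.8], [447.2, 249.8], [189.8, 254.5], [313.0, 254.2]]
1.37 [[56.2, 271.1], [445.7, 270.0], [190.4, 284.6], [312.5, 284.2]]
```

View pics/w16.png

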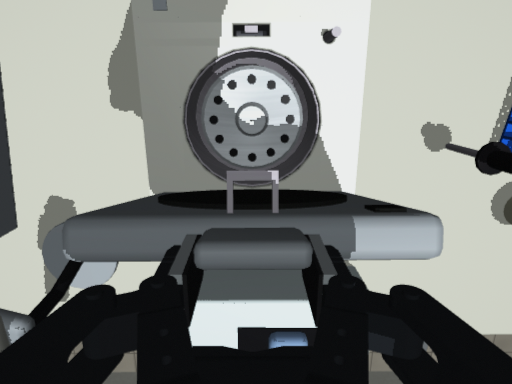

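View pics/scene16.png

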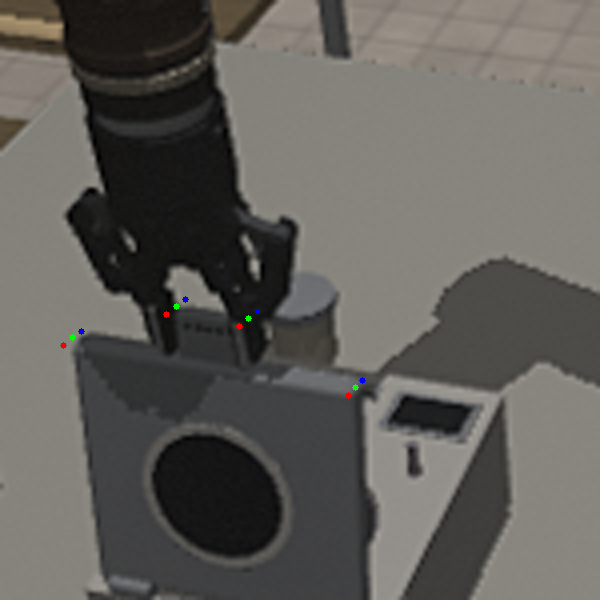

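Request:
{"fn": "arm_command", "kwargs": {"increments": "0 0 0 0;0 0 0 0;0 0 0 0;0 0 0 0;0 0 0 0;0 0 0 0;0 0 0 0", "jaw": 0}}

```text
t: 25.82
eef_pos: [0.6437, -0.2075, 0.48]
orientation: [[-1.0, 0.0, -0.0], [0.0, 1.0, -0.0], [0.0, -0.0, -1.0]]
ft_force: [0.3, 0.2, 0.2]
gripper_width: 0.0853
```

Run:
```python
from h import *
s=bot.read_state(); print(s['t'],s['eef_pos'],s['ft_force'],s['gripper_width'])
im=bot.capture('wrist'); cv2.imwrite('pics/w17.png',im)
```

```text
25.825 [ 0.64371556 -0.2075359   0.47999455] [0.33054395 0.19193339 0.15249715] 0.08529400936116648
```

View pics/w17.png

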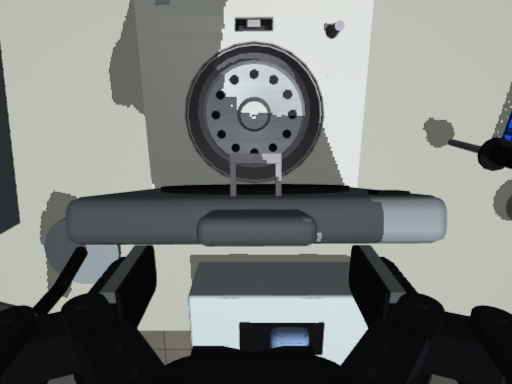

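Request:
{"fn": "arm_command", "kwargs": {"increments": "0 0 -0.2 0;0 0 -0.5 0;0.1 0 -0.7 0;0.4 0 -0.8 0;1 0 -0.8 0;1.8 0 -0.8 0;2.5 0 -0.8 0;3 0 -0.8 0;3 0 -0.8 0;3 0 -0.8 0"}}

```text
t: 27.12
eef_pos: [0.4639, -0.2075, 0.5282]
orientation: [[-1.0, 0.0, 0.001], [0.0, 1.0, -0.0], [-0.001, -0.0, -1.0]]
ft_force: [0.2, 0.1, 0.1]
gripper_width: 0.0852
```

Run:
```python
from h import *
s=bot.read_state(); print(s['t'],s['eef_pos'],s['ft_force'])
im=bot.capture('wrist'); cv2.imwrite('pics/w18.png',im)
ms=bot.camera_model('scene')
im=bot.capture('scene'); cv2.imwrite('pics/scene18.png',im)
H=np.array([.6741,-.2075,.137])
def L(th,x,dy,z):
    return H+[x*np.cos(th)+z*np.sin(th),dy,-x*np.sin(th)+z*np.cos(th)]
x0,y0,k=100,60,4
big=cv2.resize(im[y0:y0+150,x0:x0+150],None,fx=k,fy=k,interpolation=cv2.INTER_CUBIC)
for th,col in ((1.25,(255,0,0)),(1.31,(0,255,0)),(1.37,(0,0,255))):
    pts=[L(th,-.17,-.095,.012),L(th,-.17,.095,.012),L(th,-.201,-.024,.007),L(th,-.201,.024,.007)]
    for q in proj(ms,np.array(pts)): cv2.circle(big,(int((q[0]-x0+.5)*k),int((q[1]-y0+.5)*k)),2,col,-1)
cv2.imwrite('pics/scene18z.png',big)
cv2.imwrite('pics/top18.png',bot.capture('top'))
```

```text
27.125 [ 0.46388188 -0.20747093  0.52817115] [0.19473514 0.14851448 0.13214619]
```

View pics/scene18z.png

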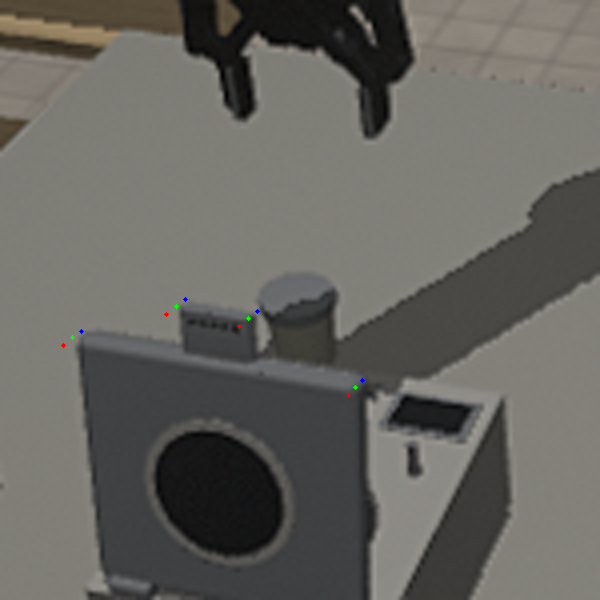

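View pics/scene18.png

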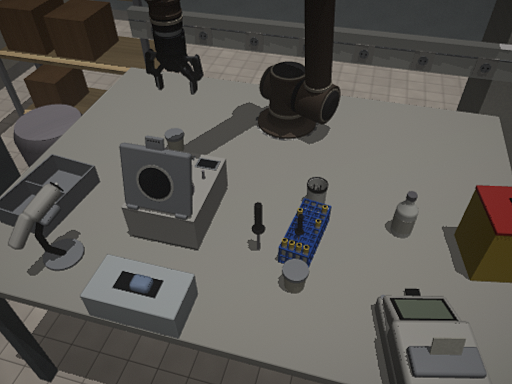

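View pics/top18.png

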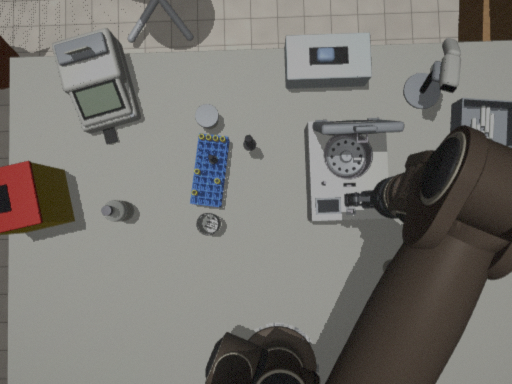

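View pics/w18.png

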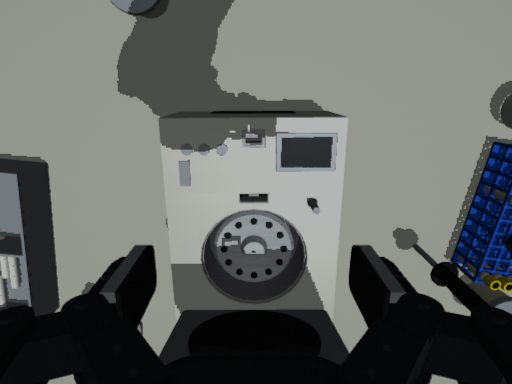

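Run:
```python
import cv2,numpy as np
def z(f,x0,y0,w,h,k,o):
    im=cv2.imread(f); b=cv2.resize(im[y0:y0+h,x0:x0+w],None,fx=k,fy=k,interpolation=cv2.INTER_CUBIC); b=np.clip(b.astype(float)*1.6,0,255).astype(np.uint8); cv2.imwrite(o,b)
z('pics/scene0.png',120,150,100,75,8,'pics/z0.png')
z('pics/scene18.png',115,130,85,75,8,'pics/z18.png')
for f in ('pics/scene0.png','pics/scene18.png'):
    im=cv2.imread(f,0); 
    x0,y0,x1,y1=(140,160,200,205) if '0.png' in f else (130,155,180,205)
    mk=(im[y0:y1,x0:x1]<60).astype(np.uint8)
    n,l,st,ce=cv2.connectedComponentsWithStats(mk); i=1+np.argmax(st[1:,4]); print(f,ce[i]+[x0,y0],st[i])
```

```text
pics/scene0.png [169.07222222 183.49074074] [ 13  13  33  22 540]
pics/scene18.png [154.31003812 182.93265565] [  8  13  33  31 787]
```

View pics/z0.png

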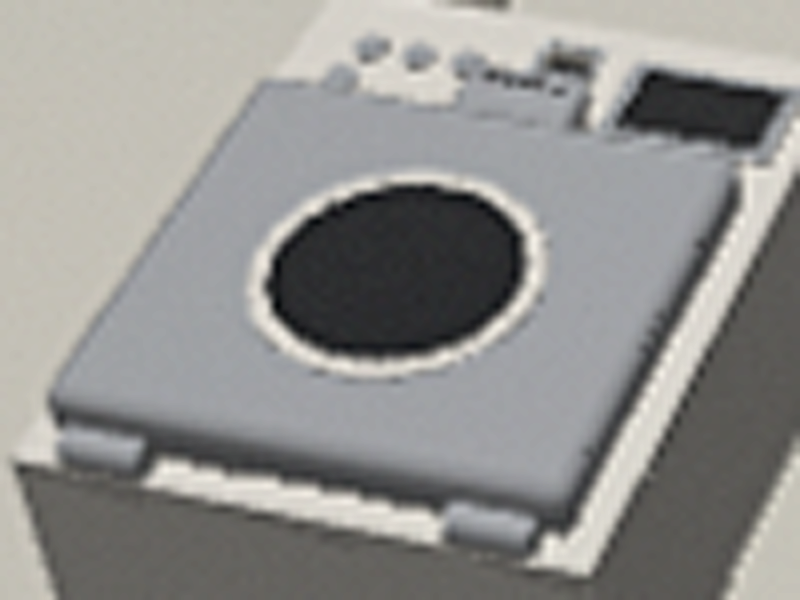

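View pics/z18.png

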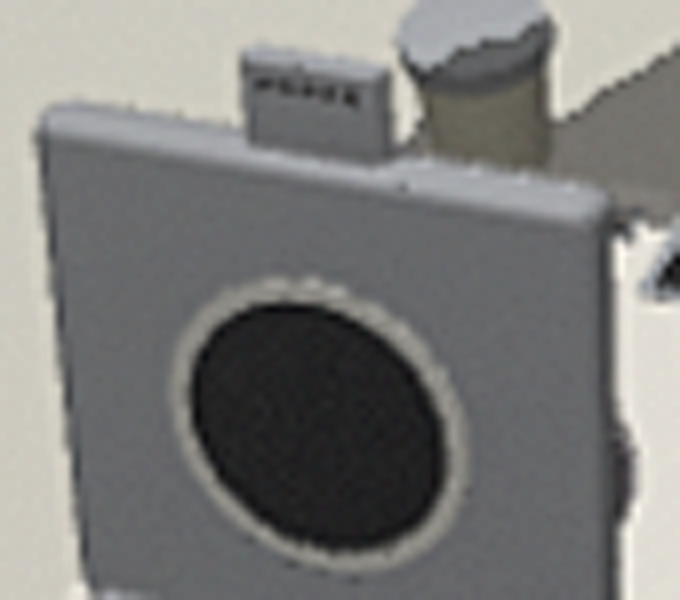

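Run:
```python
from h import *
from scipy.optimize import least_squares
ms=bot.camera_model('scene'); mt=bot.camera_model('top')
P0=onz(ms,169.07,183.49,.150); print('circle scene',P0)
imt=cv2.imread('pics/top0.png',0); mk=(imt[130:180,325:375]<60).astype(np.uint8); n,l,st,ce=cv2.connectedComponentsWithStats(mk); i=1+np.argmax(st[1:,4]); c=ce[i]+[325,130]; print('circle top',onz(mt,*c,.150))
# slot in scene0: z0 pixel approx (572,55)/8+(120,150)
print('slot scene',onz(ms,120+572/8-.45,150+58/8-.45,.125),'lip front corners scene',[onz(ms,120+u/8-.45,150+v/8-.45,.144) for u,v in ((480,62),(585,80))])
for Hx in (.670,.6741,.678):
    cx=P0[0]-Hx; 
    def P(th,z=.013): return np.array([Hx+cx*np.cos(th)+z*np.sin(th),P0[1],.137-cx*np.sin(th)+z*np.cos(th)])
    r=least_squares(lambda q: (proj(ms,P(q[0]))[0]-[154.31,182.93]),[1.2]); print(Hx,r.x,r.fun, proj(ms,P(1.31)))
```

```text
circle scene [ 0.59429322 -0.20883208  0.15      ]
circle top [ 0.5971807  -0.20616419  0.15      ]
slot scene [ 0.44027692 -0.20796986  0.125     ] lip front corners scene [array([ 0.47280989, -0.22961961,  0.144     ]), array([ 0.47252614, -0.18755996,  0.144     ])]
0.67 [1.32012442] [0.02078423 0.01568211] [[154.46582618 182.76818683]]
0.6741 [1.31141284] [-0.64442018 -0.50244148] [[153.68563247 182.40186991]]
0.678 [1.30271456] [-1.26350184 -1.0164437 ] [[152.93708557 182.05041182]]
```

Run:
```python
from h import *
s=bot.read_state(); print(s['t'],s['ft_force'])
print(bot.hand_in())
```

```text
27.275 [ 0.20431178 -1.0060668   0.38948302]
the job is handed in; nothing more can be done
None
```

The pin is back in the rack, the lid is fully open and the job is handed in at 27.3 s; the hand-in itself reports no verdict.

- **Release:** I took the pin from the rack and pushed it down through the slot, about 40 mm below the deck. The camera showed the lid spring ajar at roughly 0.18 rad and stay there once the pin was out.
- **Pin:** I hung it back in its own cell. Its flange and grip appear in the wrist picture within about 2 px of where they were before.
- **Lid:** I gripped its front lip, swung it along its arc against the stop (about 11 N at the end), let go and backed off.

**Last checks:**
- The lid angle worked out from the scene picture is about 1.31–1.32 rad, at the stop. A coarser comparison of the lid's corners, using a slightly different hinge position, put it between 1.25 and 1.31. The lid also eased back a little when I released it. The fit behind the higher figure has a far smaller error, so I took that one.
- The seven tubes, the canister, cup 1 and the wash bottle look unmoved. Cup 2 shows in place in the scene view but is hidden by the arm in the top view.
- The gripper was clear of everything and the wrist force was about zero (1 N or less) before I handed in.

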